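Start a level pencil line round a papier-mache bowl on the banding wheel

TASK

Pencil the start of the guide line for the painted rim: set the single papier-mache bowl upright in the middle of the banding wheel, slide the block with the sprung pencil in until the lead rests lightly on the bowl, then turn the wheel about a quarter turn clockwise by its knob, away from the pencil, so that the lead draws its line, and leave everything standing so with the lead still on the bowl. The bowl is thin and dents easily: pinch its rim gently, set it down softly, never press the pencil hard, and leave the other things on the table alone.

Things in the scene. Friction and masses are not known exactly. Their poses are not given: they have to be found in the camera images.
- bowl: Unpainted grey-white papier-mache bowl, alone on the table left of the wheel; 148 mm across the rim, 58 high, foot 74 across, 0.16 kg. Origin: underside of its foot, z up. The straight wall flares out 25 degrees from upright, 7 mm thick; its middle is 70 mm from the axis at the rim, 58 mm 26 mm lower. Pinch it with 5 to 10 N; over 15 N a finger, or set down with over 25 N, it dents.
- wheel_top (a point): Centre of the cork mat on top of the banding wheel, where the bowl's foot goes: 41 mm above the table, z up. The wheel is a plywood disc 270 mm across on a bearing; the mat is 120 mm across with a dark ring of 84 mm round the middle, and its cork grips the foot.
- wheel (a joint): Turn of the banding wheel in rad, growing clockwise seen from above; it has a little friction (0.04 N m) and stays where it is left. It turns either way by more than half a turn.
- knob (a point): Middle of the small turned wooden knob that stands on the wheel 120 mm from its axis: 19 mm thick, 27 mm tall, this point 57 mm above the table and 11 mm below the knob's top. Grip it from above and lead it round the axis. It starts at the robot's side of the wheel, a little to the right.
- block_top (a point): Centre of the top of the upright wooden block that carries the pencil: 26 mm thick across the slide, 48 mm along it, its top 111 mm above the table and its broad sides free for 75 mm below that. The point's +y axis is the way block and pencil slide, straight towards the wheel's axis. It starts drawn back, right of the wheel.
- carriage (a joint): Travel of the block along its rail in m: 0 fully back, growing towards the wheel to 0.062 at the stop. It takes about 2 N to slide and stays where it is left.
- lead (a joint): How far the pencil is pushed back into its block against the light spring, in m: 0 when it touches nothing, 0.014 at most; the spring gives 0.03 N for each mm. About 4 mm is a good light touch; 10 mm is pressed too hard.
- lead_tip (a point): Point of the pencil, level and aimed at the wheel's axis, 83 mm above the table; 115 mm ahead of the centre of the block when the pencil is not pushed in. On a centred bowl it meets the wall 66 mm from the axis.
- jig: Plywood base board of the banding jig, 250 by 430 mm, 14 mm thick, fixed to the table; it carries the wheel and the rail. Origin on the table under the wheel's axis; the rail lies along its -y.
- gesso_jar: White open jar, 54 mm wide, 95 mm tall, behind and left of the wheel; a bystander. Origin: centre of its underside.
- eraser: Block eraser, 22 x 46 x 13 mm, lying left of the bowl; a bystander. Origin: centre of its underside.
- tube_big: Paint tube, 125 mm long, lying right of the rail; a bystander. Origin: its middle, on the table.
- cork_block: Cork sanding block, 33 x 46 x 42 mm, standing on the base board behind the rail; a bystander. Origin: centre of its underside.

How it is judged:
By the outcome, as a careful person would: the job done as asked, in the order asked, and still so for the second after the job is handed in, with the robot touching nothing.
It also fails if it takes over 72 s, if anything falls off the work surface, if the arm or the gripper's body presses on something with over 40 N, if the wrist force passes 120 N, or if a joint passes its speed limit or range.

ROBOT

A 6-joint arm with a two-finger parallel gripper is mounted at the origin on a cart in front of the work surface, level with it; the furniture and walls round the work are solid. World frame = base frame: x ahead of the robot, y to its left, z up, the work surface at z = 0. Lengths are in m, angles in rad, forces in N, time in s.
With the tool pointing down it reaches from about 0.325 to 0.775 m from the base axis. Payload 5.5 kg.
Tool frame: the origin (TCP) lies at the very end of the fingers, on their centre line; the grasp point (between the pads) lies 19 mm behind it (arm.grip_point_offset is the distance from the TCP to the grasp point, in m); z points along the fingers, y is the line along which they close (so a half turn about z gives the same grasp; the last joint's range is limited). The gripper opens to 88 mm and grips with 3 to 60 N. Pads are 20 mm wide; open, the fingers measure 115 mm over their backs; the gripper's body (75 mm by 178 mm) begins 61 mm behind the grasp point.
Start: joints at [-1.196, 0.091, 1.231, -0, 1.82, -0.057], TCP at [0.251, -0.545, 0.223] pointing down, gripper open.
Joint ranges: [-2.87, 2.87], [-0.86, 2.18], [0.17, 2.46], [-1.51, 4.65], [0.06, 2.69], [-2.65, 2.65]. Speed limits (rad/s): [2.57, 2.57, 3.01, 3.14, 3.14, 3.14].

INTERFACE

Orientations are given as a unit quaternion [x, y, z, w].
In Python, from bench import arm gives the robot as it stands. The module is installed in compiled form; this text tells all that it offers.
- The arm moves only by the shell command python3 -m jog 'ROWS' [FORCE]. ROWS is JSON, a list of rows, each a list of 3 entries, a list of its own where there are three numbers: the shift along the tool's x, y, z in units of 25 mm (1.0 is 25 mm), then the turn about the tool's z in degrees, then the closure, from -1 (fully open) to 1 (shut). A call has 1 to 8 rows; each row shifts and turns the commanded pose from where the row before left it, along the tool's axes as they then stand; what a row does not reach is not made up. A row lasts 1/12 s, in which the tool goes at most 41.7 mm and 7.16 degrees, less where a joint would pass 70% of its speed; a pose out of reach is approached as far as the arm can. A call is refused whole if a number of a shift passes 1 or a number of a turn 7.16, either way. A call with a gripper value outside its range is refused whole. The fingers move at their own pace and stop on an object; FORCE is the grip in N (left out, the last holds). Time passes only in rows, so rows that do not move let the fingers close. It gives the time, the measured TCP pose, the force, the opening and the grip force at its end, in the units of the state.
- arm.get_state(): the state, without advancing time (a new reading comes with each control period).
- arm.camera(name): name is "side" or "top"; returns a dict with "image" (420x560x3 uint8, red, green, blue), "range_z" (420x560 float32, m along the optical axis (not along the pixel's ray), 0 where there is no reading), "mtx" (3x3 intrinsics, pixels), "R" (3x3) and "t" (3): a world point X has camera coordinates R X + t. Camera axes: x right, y down, z forward; pixel columns grow to the right and rows downward; lengths in m; the calibration is good to about 2 mm. A picture is of the moment at which its call begins.
- arm.job_done(): hands the job in; it is judged then, once.
The state is a dict: "clock": time; "q": joint angles; "dq": joint speeds; "joint_efforts": joint torques, N m; "tcp_pos": TCP position; "tool_rot": TCP orientation; "force": force on the tool from outside, world axes, zero at the start; "torque": the same for the moment, N m; "width": finger opening in m; "finger_force": force on a finger pad.
Only numpy, scipy, OpenCV 4.12 (cv2) and the standard library are available. Lean on these libraries where they do the work, as an engineer would, in place of code of your own. Each camera call takes 0.05 s, during which the arm holds its last target. There are 200 camera calls.

## Working session

There is one attempt and no reset: what is moved stays moved. The work goes in short steps, Python scripts to look and compute and a shell command to move; the robot and the scene stay as the last step left them, time stands still between calls to the robot, and variables do not carry over. Pictures are saved under pics/ and viewed, at most 10 in all, crops included, and the job is handed in when it is done.

```bash
mkdir -p pics; python3 - <<'E'
from bench import arm
import cv2,numpy as np
s=arm.get_state();print({k:np.round(v,4) for k,v in s.items()},arm.grip_point_offset)
for n in("top","side"):
    c=arm.camera(n);cv2.imwrite(f"pics/{n}1.png",c["image"][...,::-1]);np.savez(f"{n}1.npz",**c);print(n,c["mtx"],c["R"],c["t"])
E
```

```text
{'clock': np.float64(0.0), 'q': array([-1.1957,  0.0919,  1.2319, -0.    ,  1.8198, -0.0567]), 'dq': array([ 0.0003, -0.0012,  0.0006, -0.0006,  0.0011,  0.001 ]), 'joint_efforts': array([-2.00000e-04, -4.46450e+01, -4.06454e+01,  6.98000e-02,
        2.93000e-02, -1.00000e-04]), 'tcp_pos': array([ 0.251 , -0.5447,  0.2215]), 'tool_rot': array([ 9.768e-01,  2.142e-01, -2.000e-04, -1.000e-03]), 'force': array([ 0.2323,  0.421 , -0.0828]), 'torque': array([0.0157, 0.0178, 0.0143]), 'finger_force': np.float64(0.0), 'width': np.float64(0.0877)} 0.0187
top [[541.35344716   0.         281.73164545]
 [  0.         541.35344716 210.17056732]
 [  0.           0.           1.        ]] [[-0.46501512 -0.8852688  -0.00775098]
 [-0.77047416  0.40899683 -0.48896949]
 [ 0.43603956 -0.22140628 -0.87226645]] [0.28552822 0.49664157 1.69627359]
side [[540.75522116   0.         277.43818423]
 [  0.         540.75522116 205.0980501 ]
 [  0.           0.           1.        ]] [[-0.99955061 -0.02267839  0.01960298]
 [-0.02946678  0.62326962 -0.78145166]
 [ 0.00550412 -0.78167812 -0.62365778]] [0.58842237 0.08275945 1.75992199]
```

View pics/top1.png

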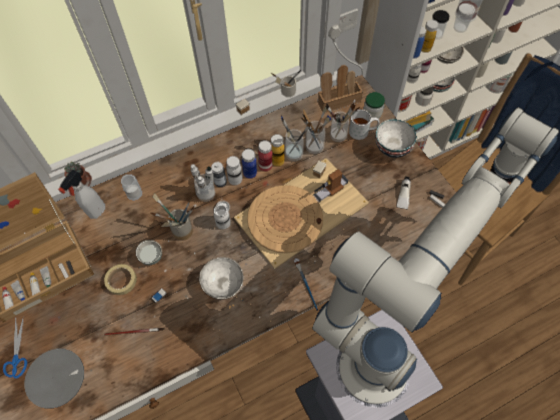

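View pics/side1.png

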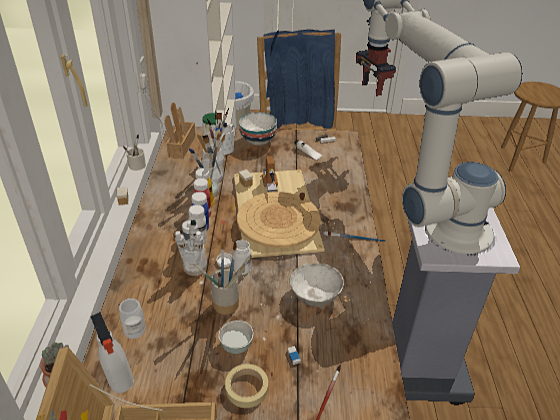

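The top view shows the bowl at (221,278), the wheel centre at (285,217), the knob at about (319,221) and the block at about (335,183). The side view shows the bowl at (317,285), the wheel at (277,215), the knob at (302,195) and the block at (270,180).

```bash
cat > h.py <<'E'
import numpy as np
from scipy.optimize import least_squares
def cloud(c):
    z=c["range_z"];v,u=np.nonzero(z>0);d=z[v,u];K=c["mtx"]
    P=np.c_[(u-K[0,2])*d/K[0,0],(v-K[1,2])*d/K[1,1],d]
    return (P-c["t"])@c["R"],np.c_[u,v],c["image"][v,u]
def at(c,u,v):
    P,U,_=cloud(c);return P[np.argmin(((U-[u,v])**2).sum(1))]
def circ(P,r=None):
    m=P[:,:2].mean(0)
    if r: f=lambda p:np.hypot(*(P[:,:2]-p[:2]).T)-r; x0=m
    else: f=lambda p:np.hypot(*(P[:,:2]-p[:2]).T)-p[2]; x0=[*m,.1]
    s=least_squares(f,x0,loss="soft_l1",f_scale=.002);return s.x,np.sqrt(np.mean(s.fun**2))
E
python3 - <<'E'
from h import *
px={"top":dict(bowl=(221,278),wheel=(285,217),block=(335,183),knob=(319,221)),"side":dict(bowl=(317,285),wheel=(277,215),block=(270,175),knob=(302,195))}
for n in px:
    c=np.load(n+"1.npz");P,U,C=cloud(c)
    for k,(u,v) in px[n].items(): print(n,k,at(c,u,v).round(4))
    b=at(c,*px[n]["bowl"]);m=(np.hypot(*(P[:,:2]-b[:2]).T)<.1)&(P[:,2]>.05)&(P[:,2]<.075)
    print("rim",m.sum(),circ(P[m]),P[m,2].max())
    w=at(c,*px[n]["wheel"]);near=np.hypot(*(P[:,:2]-w[:2]).T)
    top=(near<.16)&(P[:,2]>.03)&(P[:,2]<.048);
    # boundary: outermost points by angle
    a=np.arctan2(*(P[top,:2]-w[:2]).T[::-1]);bi=(a*20).astype(int);Q=P[top]
    E=np.array([Q[bi==i][np.argmax(near[top][bi==i])] for i in np.unique(bi)])
    print("wheel",circ(E),circ(E,.135),"z",np.median(Q[near[top]<.04,2]))
    wc=circ(E,.135)[0]
    m=(near<.15)&(P[:,2]>.052)&(P[:,2]<.08);print("knob?",m.sum());print(P[m][::max(1,m.sum()//25)].round(3).tolist())
    m=(near<.32)&(P[:,2]>.103)&(P[:,2]<.118)&(P[:,1]<w[1])&(abs(P[:,0]-w[0])<.12);print("block",m.sum());print(P[m][::max(1,m.sum()//25)].round(3).tolist(),P[m].mean(0) )
E
```

```text
top bowl [0.4971 0.2947 0.007 ]
top wheel [0.5833 0.0027 0.0497]
top block [ 0.609  -0.214   0.0764]
top knob [ 0.5073 -0.0909  0.0634]
rim 219 (array([0.47664181, 0.29818349, 0.0705675 ]), np.float64(0.0026011655769842884)) 0.06890387735964454
wheel (array([0.58749285, 0.00200495, 0.13380841]), np.float64(0.005335461324687811)) (array([0.58774198, 0.00174709]), np.float64(0.005300396308996029)) z 0.04174951751971902
knob? 43
[[0.709, 0.006, 0.052], [0.618, -0.133, 0.078], [0.613, -0.125, 0.078], [0.68, -0.004, 0.053], [0.619, -0.118, 0.053], [0.644, -0.062, 0.053], [0.694, 0.058, 0.053], [0.614, -0.038, 0.054], [0.646, 0.03, 0.052], [0.633, 0.005, 0.053], [0.609, -0.039, 0.053], [0.615, -0.002, 0.054], [0.593, -0.018, 0.053], [0.64, 0.096, 0.053], [0.584, 0.002, 0.055], [0.602, 0.044, 0.055], [0.522, -0.092, 0.06], [0.514, -0.09, 0.076], [0.518, -0.097, 0.062], [0.513, -0.086, 0.072], [0.515, -0.091, 0.065], [0.51, -0.092, 0.072], [0.511, -0.097, 0.067], [0.517, -0.085, 0.06], [0.511, -0.084, 0.071], [0.512, -0.09, 0.063], [0.51, -0.092, 0.064], [0.508, -0.095, 0.065], [0.51, -0.08,
[... 2235 characters left out ...]
.635, -0.222, 0.113], [0.629, -0.229, 0.108], [0.622, -0.23, 0.108], [0.615, -0.227, 0.11], [0.632, -0.222, 0.109], [0.625, -0.213, 0.115], [0.618, -0.225, 0.107], [0.611, -0.224, 0.108], [0.628, -0.211, 0.112], [0.621, -0.212, 0.112], [0.615, -0.217, 0.109], [0.635, -0.214, 0.106], [0.628, -0.208, 0.11], [0.621, -0.209, 0.11], [0.614, -0.215, 0.106], [0.631, -0.198, 0.113], [0.624, -0.197, 0.114], [0.618, -0.203, 0.11], [0.611, -0.205, 0.109], [0.628, -0.2, 0.107], [0.621, -0.194, 0.112], [0.614, -0.198, 0.109], [0.607, -0.199, 0.108], [0.627, -0.194, 0.107], [0.621, -0.192, 0.109], [0.614, -0.192, 0.109], [0.607, -0.199, 0.104], [0.617, -0.191, 0.106]] [ 0.62190656 -0.21189859  0.10923503]
```

```bash
python3 - <<'E'
import numpy as np,cv2
c=np.load("top1.npz")["image"];d=np.load("side1.npz")["image"]
a=cv2.resize(c[150:275,230:380,::-1],(480,400),interpolation=cv2.INTER_CUBIC);b=cv2.resize(d[160:260,220:340,::-1],(480,400)[0:2],interpolation=cv2.INTER_CUBIC)
cv2.imwrite("pics/z1.png",np.hstack([a[:,:400],b[:,:400]]))
E
```

```text
(no output)
```

View pics/z1.png

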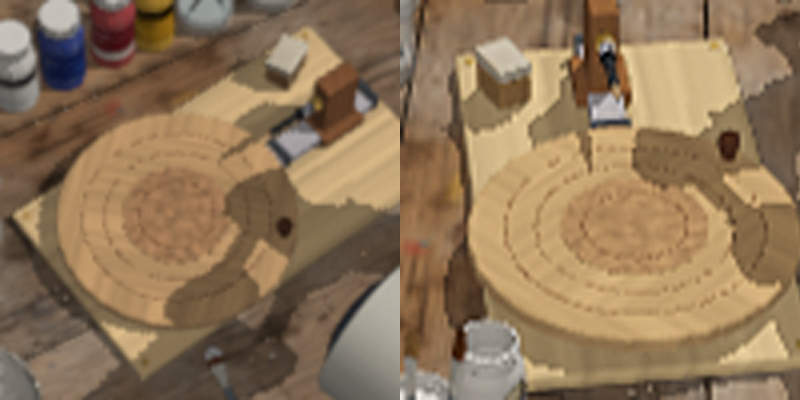

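Fits: bowl at about (0.4765, 0.299) and wheel at about (0.587, 0.003). Knob at about (0.511, −0.088) and block at about (0.622, −0.214), with the slide about 9° off +y. I'll turn the tool to align with the world axes, then travel to above the robot-side rim of the bowl.

```bash
python3 -m jog '[[[0,0,0],-7.16,-1],[[0,0,0],-7.16,-1],[[0,0,0],-7.16,-1],[[0,0,0],-7.16,-1],[[0,0,0],-7.16,-1],[[0,0,0],-7.16,-1],[[0,0,0],-7.16,-1],[[0,0,0],-7.16,-1]]'
python3 -m jog '[[[0,0,0],-7.16,-1],[[0,0,0],-0.9,-1],[[0,0,0],0,-1]]'
```

```text
clock: 0.77
tcp_pos: [0.251, -0.5448, 0.222]
tool_rot: [0.753, 0.659, 0.0, -0.001]
force: [0.0, 0.7, 0.2]
width: 0.0879
finger_force: 0.0
clock: 1.02
tcp_pos: [0.2511, -0.5448, 0.2222]
tool_rot: [0.707, 0.707, 0.0, -0.0]
force: [-0.8, -0.1, -0.1]
width: 0.0875
finger_force: 0.0
```

```bash
python3 -m jog '[[[1,0.3,0],0,-1],[[1,0.3,0],0,-1],[[1,0.3,0],0,-1],[[1,0.3,0],0,-1],[[1,0.3,0],0,-1],[[1,0.3,0],0,-1],[[1,0.3,0],0,-1],[[1,0.3,0],0,-1]]' | head -2
python3 -m jog '[[[1,0.3,0],0,-1],[[1,0.3,0],0,-1],[[1,0.3,0],0,-1],[[1,0.3,0],0,-1],[[1,0.3,0],0,-1],[[1,0.3,0],0,-1],[[1,0.3,0],0,-1],[[1,0.3,0],0,-1]]' | head -2
python3 -m jog '[[[1,0.2,0],0,-1],[[1,0.2,0],0,-1],[[1,0.2,0],0,-1],[[1,0.2,0],0,-1],[[1,0.2,0],0,-1],[[1,0,0],0,-1],[[1,0,0],0,-1],[[1,0,0],0,-1]]' | head -2
python3 -m jog '[[[1,0.1,0.2],0,-1],[[1,0,0.2],0,-1],[[1,0,0.2],0,-1],[[1,0,0.2],0,-1],[[1,0,0.2],0,-1],[[1,0,0.2],0,-1],[[1,0,0],0,-1],[[0,0,0],0,-1]]'
```

```text
clock: 1.68
tcp_pos: [0.3109, -0.3436, 0.2225]
clock: 2.35
tcp_pos: [0.3706, -0.1435, 0.2227]
clock: 3.02
tcp_pos: [0.395, 0.0565, 0.2226]
clock: 3.68
tcp_pos: [0.3967, 0.2333, 0.1916]
tool_rot: [0.707, 0.708, -0.0, -0.001]
force: [0.6, -0.3, -0.1]
width: 0.0877
finger_force: 0.0
```

```bash
python3 -m jog '[[[0.9,0.2,0],0,-0.5],[[0.9,0.2,0],0,-0.3],[[0.83,0.2,0.3],0,-0.2],[[0,0,1],0,-0.2],[[0,0,1],0,-0.2],[[0,0,1],0,-0.2],[[0,0,0],0,-0.2],[[0,0,0],0,-0.2]]' 8
python3 - <<'E'
from bench import arm
import cv2,numpy as np
from h import *
for n in("top","side"):
    c=arm.camera(n);P,U,C=cloud(c)
    m=(np.hypot(P[:,0]-.4765,P[:,1]-.299)<.09)&(P[:,2]>.053)&(P[:,2]<.066)&(P[:,0]>.44);print(n,m.sum(),circ(P[m],.0705))
E
```

```text
clock: 4.35
tcp_pos: [0.4118, 0.2951, 0.1092]
tool_rot: [0.707, 0.707, -0.002, -0.0]
force: [-0.4, -0.4, 0.6]
width: 0.0525
finger_force: 0.0
top 64 (array([0.47719757, 0.2981422 ]), np.float64(0.0021046448959975996))
side 121 (array([0.47797015, 0.30075048]), np.float64(0.0020349509778741625))
```

```bash
python3 -m jog '[[[0.18,0,0.6],0,-0.2],[[0,0,0.8],0,-0.2],[[0,0,0.8],0,-0.2],[[0,0,0.7],0,-0.2],[[0,0,0],0,0],[[0,0,0],0,0.2],[[0,0,0],0,0.3],[[0,0,0],0,0.35]]' 8
python3 -m jog '[[[0,0,0],0,0.4],[[0,0,0],0,0.45],[[0,0,0],0,0.5],[[0,0,0],0,0.55],[[0,0,0],0,0.6],[[0,0,0],0,0.65],[[0,0,0],0,0.7],[[0,0,0],0,0.7]]' 8
python3 -m jog '[[[0,0,0],0,0.75],[[0,0,0],0,0.8],[[0,0,0],0,0.85],[[0,0,0],0,0.9],[[0,0,0],0,0.95],[[0,0,0],0,1],[[0,0,0],0,1],[[0,0,0],0,1]]' 8
```

```text
clock: 5.12
tcp_pos: [0.4137, 0.3012, 0.0402]
tool_rot: [0.707, 0.707, 0.002, 0.0]
force: [0.7, -0.1, 0.5]
width: 0.0303
finger_force: 0.0
clock: 5.78
tcp_pos: [0.4127, 0.3004, 0.0378]
tool_rot: [0.707, 0.708, 0.0, 0.0]
force: [1.6, -1.3, 0.7]
width: 0.0161
finger_force: 7.4
clock: 6.45
tcp_pos: [0.4125, 0.3005, 0.0377]
tool_rot: [0.707, 0.708, 0.0, 0.0]
force: [1.2, -1.3, 2.5]
width: 0.0162
finger_force: 7.5
```

```bash
python3 -m jog '[[[0,0,-0.2],0,1],[[0,0,-0.3],0,1],[[0,0,-0.5],0,1],[[0,0,-0.5],0,1],[[0,0,-0.5],0,1],[[0,0,-0.5],0,1],[[0,0,-0.3],0,1],[[0,0,0],0,1]]' 8
python3 - <<'E'
from bench import arm
import cv2,numpy as np
cs=[arm.camera(n) for n in("top","side")]
np.savez("t2.npz",**cs[0]);np.savez("s2.npz",**cs[1])
a=cs[0]["image"][220:340,150:270,::-1];b=cs[1]["image"][215:335,260:380,::-1]
cv2.imwrite("pics/lift.png",np.hstack([cv2.resize(x,(400,400),interpolation=cv2.INTER_CUBIC) for x in(a,b)]))
E
```

```text
clock: 7.12
tcp_pos: [0.4132, 0.3012, 0.1104]
tool_rot: [0.707, 0.708, 0.002, 0.0]
force: [-0.5, 0.1, -2.0]
width: 0.0069
finger_force: 8.0
```

View pics/lift.png

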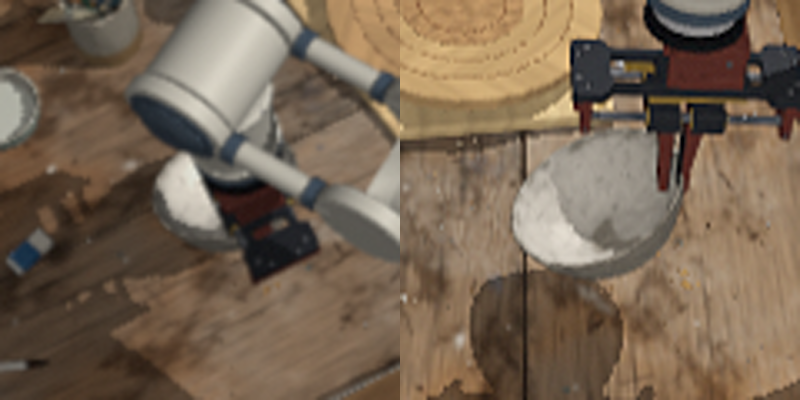

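The side view shows the bowl held flush, tilted about 25° with its far side down (width 6.9 mm, the wall thickness). I'll carry it to the wheel, touch the far foot edge down first, then lower the tool along an arc to right it.

```bash
python3 -m jog '[[[0,0,-0.3],0,1],[[-0.2,0,-0.5],0,1],[[-0.4,0,-0.5],0,1],[[-0.6,0,-0.5],0,1],[[-0.8,0,-0.4],0,1],[[-0.8,0,0],0,1],[[-0.8,0,0],0,1],[[-0.8,0,0],0,1]]' 8
python3 -m jog '[[[-0.8,0,0],0,1],[[-0.8,0,0],0,1],[[-0.8,0.2,0],0,1],[[-0.8,0.4,0],0,1],[[-0.8,0.5,0],0,1],[[-0.8,0.5,0],0,1],[[-0.7,0.5,0],0,1],[[-0.6,0.5,0],0,1]]' 8
python3 -m jog '[[[-0.4,0.5,0],0,1],[[-0.3,0.5,0],0,1],[[-0.2,0.5,0],0,1],[[0,0.5,0],0,1],[[0,0.4,0],0,1],[[0,0.2,0],0,1],[[0,0,0],0,1],[[0,0,0],0,1]]' 8
python3 - <<'E'
from bench import arm
import cv2,numpy as np
from h import *
cs=[arm.camera(n) for n in("top","side")]
a=cs[0]["image"][120:270,220:370,::-1];b=cs[1]["image"][120:270,200:350,::-1]
cv2.imwrite("pics/over.png",np.hstack([cv2.resize(x,(400,400),interpolation=cv2.INTER_CUBIC) for x in(a,b)]))
# cork mat centre from first pictures, by colour
for n in("top","side"):
    c=np.load(n+"1.npz");P,U,C=cloud(c);C=C.astype(float)
    r=np.hypot(P[:,0]-.587,P[:,1]-.003);i=(r<.05);o=(r>.075)&(r<.1);print(n,C[i].mean(0),C[o].mean(0))
    hsv=cv2.cvtColor(c["image"],cv2.COLOR_RGB2HSV)[U[:,1],U[:,0]];print(hsv[i].mean(0),hsv[o].mean(0))
E
```

```text
clock: 7.88
tcp_pos: [0.4127, 0.189, 0.1644]
tool_rot: [0.707, 0.708, 0.001, 0.001]
force: [-0.3, -0.4, -1.5]
width: 0.0062
finger_force: 8.0
clock: 8.55
tcp_pos: [0.4782, 0.036, 0.1642]
tool_rot: [0.707, 0.707, 0.0, 0.001]
force: [0.5, -0.3, -1.4]
width: 0.0065
finger_force: 8.0
clock: 9.22
tcp_pos: [0.5426, 0.0154, 0.1632]
tool_rot: [0.707, 0.708, -0.0, 0.0]
force: [0.4, -0.1, -1.3]
width: 0.0067
finger_force: 8.0
top [155.2965642  115.67992767  80.77576854] [155.86694387 122.98024948  85.65800416]
[ 14.00904159 122.4358047  155.2965642 ] [ 15.94074844 114.91476091 155.86694387]
side [178.49190283 138.16194332  93.88259109] [176.89354067 144.34688995  99.04425837]
[ 15.76720648 121.05060729 178.49190283] [ 17.40550239 113.28947368 176.89354067]
```

View pics/over.png

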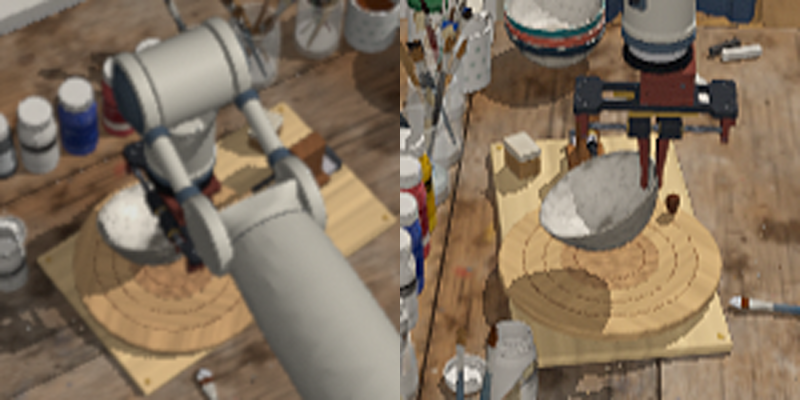

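```bash
python3 -m jog '[[[-0.1,0.1,0.1],0,1],[[-0.2,0.1,0.3],0,1],[[-0.16,0.1,0.3],0,1],[[0,0.05,0.3],0,1],[[0,0,0.3],0,1],[[0,0,0.1],0,1],[[0,0,0],0,1],[[0,0,0],0,1]]' 8
python3 - <<'E'
from bench import arm
import cv2,numpy as np
from h import *
from scipy.optimize import minimize
for n in("top","side"):
    c=np.load(n+"1.npz");P,U,C=cloud(c);C=C.astype(float);f=(C[:,0]-C[:,1])/C.sum(1)
    m=(abs(P[:,2]-.04)<.014)&(np.hypot(P[:,0]-.587,P[:,1]-.003)<.11);P=P[m];f=f[m]
    # intersect rays with z=.041 plane for exact positions
    o=-c["R"].T@c["t"];d=P-o;P=o+d*((.041-o[2])/d[:,2])[:,None]
    def s(p):
        r=np.hypot(P[:,0]-p[0],P[:,1]-p[1]);w=1/(1+np.exp((r-.06)/.002));k=r<.085
        return -abs(np.corrcoef(w[k],f[k])[0,1])
    b=min(((s((x,y)),x,y) for x in np.arange(.575,.6,.001) for y in np.arange(-.01,.016,.001)));print(n,b)
    # after-grip: bowl rim / foot now
    c=arm.camera(n);P,U,C=cloud(c)
    m=(np.hypot(P[:,0]-.62,P[:,1]-.003)<.11)&(P[:,2]>.05)&(P[:,2]<.14)&(C.min(1)>90)&(C.max(1).astype(int)-C.min(1)<25);Q=P[m]
    print("bowl pts",len(Q),Q.min(0),Q.max(0),"ymid",(np.percentile(Q[:,1],1)+np.percentile(Q[:,1],99))/2, "lowest",Q[np.argsort(Q[:,2])[:8]].mean(0),"far",Q[np.argsort(-Q[:,0])[:8]].mean(0))
E
```

```text
clock: 9.98
tcp_pos: [0.5514, 0.0043, 0.1273]
tool_rot: [0.707, 0.708, -0.0, -0.0]
force: [0.0, -0.1, -1.5]
width: 0.0065
finger_force: 8.0
top (np.float64(-0.9447908829693347), np.float64(0.59), np.float64(-8.673617379884035e-18))
bowl pts 357 [ 0.56535519 -0.01580538  0.0523202 ] [0.67859419 0.06933433 0.13662925] ymid 0.032433304890034396 lowest [0.6365732  0.01671788 0.05425094] far [0.67683348 0.01276546 0.07981396]
side (np.float64(-0.7147165419832201), np.float64(0.587), np.float64(0.0019999999999999896))
bowl pts 888 [ 0.54879416 -0.0644832   0.05434777] [0.67692131 0.08518552 0.13955076] ymid 0.01051931552159803 lowest [0.62309466 0.00121865 0.05570641] far [0.67582132 0.01513104 0.08742527]<stdin>:6: RuntimeWarning: invalid value encountered in divide
```

```bash
cat > fit.py <<'E'
from bench import arm
from h import *
from scipy.spatial.transform import Rotation as Ro
def fit(c0,tilt,ns=("top","side"),zmax=.2):
    """bowl pose: foot centre + tilt (rotvec about x,y); c0 foot guess"""
    out={}
    for n in ns:
        P,U,C=cloud(arm.camera(n));C=C.astype(int)
        m=(np.linalg.norm(P-c0-[0,0,.03],axis=1)<.095)&(P[:,2]>.048)&(P[:,2]<zmax)&(C.min(1)>70)&(C.max(1)-C.min(1)<28);Q=P[m]
        def f(p):
            L=Ro.from_rotvec([p[3],p[4],0]).inv().apply(Q-p[:3]);r=np.hypot(L[:,0],L[:,1]);h=L[:,2]
            w=r-(70-(58-h*1000)*.466)/1000;d=abs(abs(w)*np.cos(np.radians(25))-.0035)
            cap=np.where(h>.058,h-.058,0);fl=np.abs(h-.007);d=np.minimum(d,np.where(r<.04,fl,1))
            return np.hypot(d,cap)
        s=least_squares(f,[*c0,*tilt],loss="soft_l1",f_scale=.002);r=s.fun
        print(n,len(Q),"foot",s.x[:3].round(4),"tilt",np.degrees(s.x[3:]).round(1),"rms",np.sqrt(np.mean(r**2)).round(4))
E
python3 - <<'E'
from fit import *
t=.436;fit([.5514+.0726-.037*np.cos(t),.006,.055+.037*np.sin(t)],[0,t])
E
```

```text
top 411 foot [0.588  0.0075 0.0695] tilt [-1.8 28.3] rms 0.003
side 1118 foot [0.5889 0.0161 0.0663] tilt [ 2.6 25.1] rms 0.0025
```

```bash
python3 -m jog '[[[-0.16,0.06,0],0,1],[[-0.16,0.06,0],0,1],[[0,0,0.15],0,1],[[0,0,0.15],0,1],[[0,0,0.05],0,1],[[0,0,0],0,1]]' 6
python3 -m jog '[[[0,0,0.05],0,1],[[0,0,0.05],0,1],[[0,0,0.05],0,1],[[0,0,0],0,1]]'
python3 - <<'E'
from fit import *
t=.436;fit([.591,.004,.058],[0,t])
E
```

```text
clock: 10.68
tcp_pos: [0.5542, -0.0038, 0.1181]
tool_rot: [0.707, 0.708, -0.0, -0.001]
force: [-0.5, -1.2, -1.9]
width: 0.0068
finger_force: 6.0
clock: 11.02
tcp_pos: [0.5538, -0.0039, 0.1167]
tool_rot: [0.707, 0.708, -0.0, -0.0]
force: [-6.6, -0.2, 7.3]
width: 0.0063
finger_force: 6.0
top 390 foot [ 5.933e-01 -1.000e-04  5.650e-02] tilt [-0.9 25.1] rms 0.0032
side 1085 foot [0.59   0.0045 0.0551] tilt [ 0.3 25.4] rms 0.0025
```

```bash
python3 -m jog '[[[0,-0.15,0.08],0,1],[[0,-0.15,0.13],0,1],[[0,-0.14,0.14],0,1],[[0,-0.13,0.15],0,1],[[0,0,0],0,1]]' 5
python3 -m jog '[[[0,-0.13,0.15],0,1],[[0,-0.12,0.15],0,1],[[0,0,0],0,1]]'
```

```text
clock: 11.53
tcp_pos: [0.5391, -0.0037, 0.1016]
tool_rot: [0.707, 0.708, -0.001, -0.001]
force: [-3.9, -1.3, 3.3]
width: 0.0099
finger_force: 5.3
clock: 11.78
tcp_pos: [0.5334, -0.0037, 0.0939]
tool_rot: [0.707, 0.708, -0.0, -0.0]
force: [-2.2, -0.1, 2.4]
width: 0.0111
finger_force: 5.6
```

```bash
python3 -m jog '[[[0,-0.11,0.15],0,1],[[0,-0.1,0.15],0,1],[[0,0,0],0,1]]' 5
python3 -m jog '[[[0,-0.08,0.12],0,1],[[0,-0.06,0.1],0,1],[[0,0,0],0,1]]'
python3 - <<'E'
from fit import *
fit([.588,.002,.041],[0,.08],zmax=.105)
E
```

```text
clock: 12.03
tcp_pos: [0.5283, -0.0038, 0.0865]
tool_rot: [0.707, 0.708, -0.0, -0.0]
force: [-0.4, -0.3, 1.0]
width: 0.0132
finger_force: 5.8
clock: 12.28
tcp_pos: [0.5251, -0.0038, 0.0814]
tool_rot: [0.707, 0.708, -0.0, -0.0]
force: [1.2, -0.6, 0.5]
width: 0.014
finger_force: 5.7
top 427 foot [ 0.5909 -0.004   0.0467] tilt [-4.8  1.5] rms 0.0026
side 1022 foot [0.5895 0.0036 0.0422] tilt [-0.4 -0.4] rms 0.0025
```

```bash
python3 -m jog '[[[0,-0.04,0.08],0,1],[[0,-0.03,0.07],0,1],[[0,0,0],0,1]]' 5
python3 -m jog '[[[0,0,0],0,0.66],[[0,0,0],0,0.6],[[0,0,0],0,0.5],[[0,0,0],0,0.35],[[0,0,0],0,0.2],[[0,0,0],0,0],[[0,0,0],0,-0.2],[[0,0,0],0,-0.2]]'
python3 -m jog '[[[0,0,-0.3],0,-0.2],[[0,0,-0.7],0,-0.2],[[0,0,-1],0,-0.2],[[0,0,-1],0,-0.2],[[0,-0.6,-1],0,-0.2],[[0,-1,-0.2],0,-0.2],[[0,-1,0],0,-0.2],[[0,0,0],0,-0.2]]'
python3 - <<'E'
from fit import *
import cv2
fit([.588,.002,.041],[0,0],zmax=.105)
cs=[]
for n in("top","side"):
    c=arm.camera(n);cs.append(c);P,U,C=cloud(c)
    m=(np.hypot(P[:,0]-.588,P[:,1]-.002)<.085)&(P[:,2]>.091)&(P[:,2]<.106);print("rim",n,m.sum(),circ(P[m],.0705),circ(P[m]))
a=cs[0]["image"][120:270,220:370,::-1];b=cs[1]["image"][120:270,200:350,::-1]
cv2.imwrite("pics/placed.png",np.hstack([cv2.resize(x,(400,400),interpolation=cv2.INTER_CUBIC) for x in(a,b)]))
E
```

```text
clock: 12.63
tcp_pos: [0.5238, -0.0039, 0.0793]
tool_rot: [0.707, 0.708, 0.0, 0.0]
force: [-0.9, -0.6, 6.5]
width: 0.015
finger_force: 6.1
clock: 13.3
tcp_pos: [0.5235, -0.0038, 0.0782]
tool_rot: [0.707, 0.708, -0.0, -0.0]
force: [-0.6, 0.2, -0.1]
width: 0.0512
finger_force: 0.0
clock: 13.97
tcp_pos: [0.4566, -0.0038, 0.1855]
tool_rot: [0.707, 0.708, 0.001, 0.001]
force: [-0.4, 0.0, -0.0]
width: 0.0528
finger_force: 0.0
top 717 foot [0.5904 0.002  0.0454] tilt [ 0.  -0.2] rms 0.0027
side 1077 foot [0.5878 0.0017 0.042 ] tilt [-1.4  0.1] rms 0.0025
rim top 127 (array([0.58801712, 0.00304937]), np.float64(0.0029372300829042346)) (array([0.58784514, 0.00182453, 0.07161128]), np.float64(0.002871018696781778))
rim side 232 (array([0.58821162, 0.00540954]), np.float64(0.0030980399121899715)) (array([0.58825715, 0.00547161, 0.07101018]), np.float64(0.0030778797763719875))
```

View pics/placed.png

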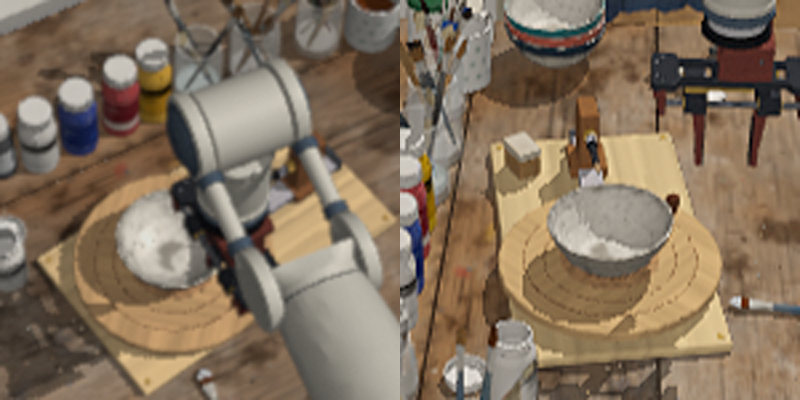

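The bowl stands upright within about 2 mm of centre. Side view: bowl (608,228), block (588,140), cork block (520,155), knob (673,202). Next I'll go above the block.

```bash
python3 - <<'E'
from h import *
# block top rectangle: fit in first pictures (unoccluded), extents along/across slide
W={"top":np.array([.588,.001]),"side":np.array([.587,.0035])}
for n in W:
    c=np.load(n+"1.npz");P,U,C=cloud(c);C=C.astype(int)
    o=-c["R"].T@c["t"];
    m=(abs(P[:,0]-.622)<.04)&(abs(P[:,1]+.213)<.05)&(abs(P[:,2]-.111)<.006)
    Q=P[m];d=Q-o;Q=o+d*((.111-o[2])/d[:,2])[:,None]
    q=Q[:,:2];s=np.cov(q.T);v=np.linalg.eigh(s)[1][:,1];v*=np.sign(v[1])
    e=lambda u:(np.percentile(q@u,3)+np.percentile(q@u,97))/2
    ex=lambda u:np.percentile(q@u,98)-np.percentile(q@u,2)
    w=np.array([-v[1],v[0]]);ctr=e(v)*v+e(w)*w
    print(n,m.sum(),"axis deg",np.degrees(np.arctan2(v[1],v[0])),"ctr",ctr,"ext",ex(v),ex(w),"D",np.linalg.norm(W[n]-ctr),"dir",np.degrees(np.arctan2(*(W[n]-ctr)[::-1])))
E
python3 -m jog '[[[-1,0.5,0],-7.16,-0.2],[[-1,0.7,0],-1.8,-0.2],[[-1,0.7,0],0,-0.2],[[-1,0.7,0],0,-0.2],[[-1,0.7,0],0,-0.2],[[-1,0.6,0],0,-0.2],[[-1,0.6,0],0,-0.2],[[0,0,0],0,-0.2]]'
```

```text
top 82 axis deg 97.52086786948003 ctr [ 0.62210216 -0.21697191] ext 0.04449602245414924 0.026819455539633164 D 0.22062346091096727 dir 98.89196256213054
side 60 axis deg 96.46200119306623 ctr [ 0.62194535 -0.20974784] ext 0.048663011553345126 0.02347588561224334 D 0.21609215548097174 dir 99.30645658444901
clock: 14.83
tcp_pos: [0.5949, -0.1657, 0.1797]
tool_rot: [0.65, 0.76, -0.001, -0.001]
force: [0.3, -0.1, -0.4]
width: 0.0528
finger_force: 0.0
```

```bash
python3 -m jog '[[[-0.7,0.3,0],0,-0.2],[[-0.7,0.3,0.3],0,-0.2],[[-0.66,0.18,0.7],0,-0.2],[[0,0,0.9],0,-0.2],[[0,0,0],0,-0.2]]'
python3 - <<'E'
from h import *
from bench import arm
import cv2
s=arm.get_state();print(np.round(s["tcp_pos"],4))
cs=[arm.camera(n) for n in("top","side")]
a=cs[0]["image"][120:240,270:390,::-1];b=cs[1]["image"][110:230,210:330,::-1]
cv2.imwrite("pics/blk.png",np.hstack([cv2.resize(x,(400,400),interpolation=cv2.INTER_CUBIC) for x in(a,b)]))
E
```

```text
clock: 15.25
tcp_pos: [0.6185, -0.2095, 0.1291]
tool_rot: [0.649, 0.76, -0.001, -0.005]
force: [-0.3, -0.2, -1.1]
width: 0.0522
finger_force: 0.0
[ 0.6185 -0.2095  0.1291]
```

View pics/blk.png

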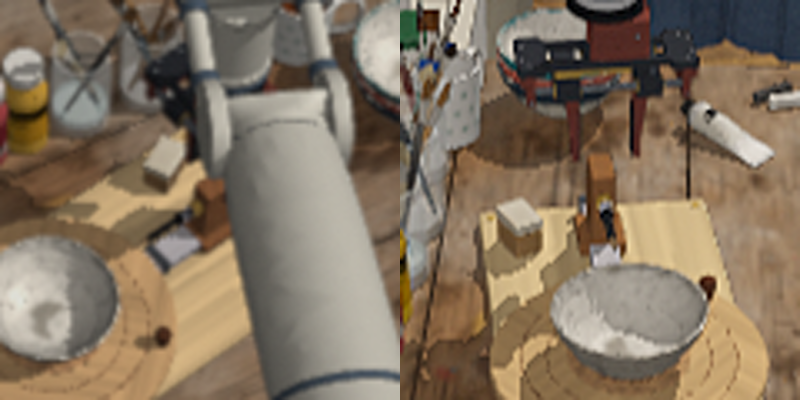

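The block (600,180 in the right-hand crop) lies between the open fingers (575,130 and 637,130). I'll go down and grip it.

```bash
python3 -m jog '[[[-0.1,0.05,0.2],0,-0.2],[[0,0,0.6],0,-0.2],[[0,0,0.6],0,-0.2],[[0,0,0.4],0,-0.2],[[0,0,0],0,0],[[0,0,0],0,0.2],[[0,0,0],0,0.3],[[0,0,0],0,0.4]]' 8
python3 -m jog '[[[0,0,0],0,0.45],[[0,0,0],0,0.5],[[0,0,0],0,0.6],[[0,0,0],0,0.7],[[0,0,0],0,0.7]]' 12
```

```text
clock: 16.02
tcp_pos: [0.6224, -0.2122, 0.0926]
tool_rot: [0.649, 0.761, 0.0, 0.001]
force: [-0.1, 0.3, 0.3]
width: 0.0295
finger_force: 0.0
clock: 16.43
tcp_pos: [0.622, -0.2123, 0.0924]
tool_rot: [0.649, 0.761, 0.0, 0.001]
force: [-3.0, -0.5, 5.2]
width: 0.0256
finger_force: 12.0
```

```bash
python3 -m jog '[[[0.1,0,0],0,0.7],[[0.25,0,0],0,0.7],[[0.25,0,0],0,0.7],[[0.25,0,0],0,0.7],[[0.25,0,0],0,0.7],[[0.2,0,0],0,0.7],[[0.1,0,0],0,0.7],[[0,0,0],0,0.7]]' 12
python3 - <<'E'
from fit import *
import cv2
s=arm.get_state();p=s["tcp_pos"];print(np.round(p,4),"slid",np.hypot(p[0]-.622,p[1]+.2123))
cs=[arm.camera(n) for n in("top","side")]
for c in cs:
    P,U,C=cloud(c);u=np.array([-.155,.988]);w=np.array([.988,.155]);o=np.array([.588,.002])
    L=P[:,:2]-o;a=L@u;l=L@w
    m=(abs(l)<.02)&(a<-.03)&(a>-.22)&(P[:,2]>.05)&(P[:,2]<.125)
    for ai,zi,li,ci in sorted(zip(a[m].round(3),P[m,2].round(3),l[m].round(3),C[m].tolist())):
        if ai>-.16: print(ai,zi,li,ci,end="; ")
    print()
a=cs[0]["image"][160:240,260:340,::-1];b=cs[1]["image"][150:230,230:310,::-1]
cv2.imwrite("pics/slide.png",np.hstack([cv2.resize(x,(400,400),interpolation=cv2.INTER_NEAREST) for x in(a,b)]))
E
```

```text
clock: 17.1
tcp_pos: [0.6164, -0.1774, 0.0924]
tool_rot: [0.649, 0.761, 0.0, 0.001]
force: [-3.5, -0.6, 6.3]
width: 0.0257
finger_force: 12.0
[ 0.6164 -0.1774  0.0924] slid 0.03533491189062437
-0.159 0.074 -0.004 [56, 38, 24]; -0.159 0.081 -0.005 [77, 61, 35]; -0.159 0.099 -0.008 [100, 78, 37]; -0.158 0.094 -0.004 [108, 85, 42]; -0.158 0.101 0.002 [97, 76, 43]; -0.157 0.09 0.0 [98, 79, 49]; -0.157 0.091 -0.005 [99, 79, 45]; -0.155 0.087 0.009 [133, 110, 77]; -0.155 0.09 0.003 [75, 64, 51]; -0.155 0.094 0.004 [102, 81, 48]; -0.154 0.092 -0.004 [87, 77, 62]; -0.153 0.088 -0.0 [71, 69, 72]; -0.152 0.089 0.005 [87, 76, 63]; -0.152 0.09 -0.006 [70, 60, 51]; -0.15 0.087 0.003 [64, 63, 66]; -0.15 0.088 -0.003 [72, 68, 69]; -0.149 0.085 -0.005 [80, 69, 64]; -0.148 0.087 0.005 [73, 67, 63]; -0.147 0.089 -0.002 [46, 45, 48]; -0.146 0.073 0.001 [54, 47, 44]; -0.146 0.083 0.009 [98, 85, 67]; -0.146 0.085 -0.003 [70, 59, 55]; -0.145 0.087 0.002 [28, 29, 30]; -0.142 0.088 -0.002 [32, 30, 31]; -0.142 0.088 0.003 [33, 29, 27]; -0.138 0.084 0.009 [78, 66, 50]; -0.137 0.092 -0.002 [11, 12, 14]; -0.137
[... 15743 characters left out ...]
58, 148]; -0.038 0.051 -0.005 [163, 156, 146]; -0.038 0.051 0.001 [168, 161, 150]; -0.038 0.056 0.001 [169, 161, 150]; -0.038 0.056 0.014 [157, 150, 140]; -0.037 0.056 -0.008 [165, 158, 147]; -0.037 0.056 -0.005 [162, 156, 145]; -0.037 0.056 -0.002 [163, 157, 146]; -0.036 0.051 -0.015 [161, 154, 143]; -0.036 0.052 -0.008 [160, 154, 143]; -0.036 0.054 0.015 [153, 147, 136]; -0.036 0.054 0.018 [175, 169, 157]; -0.036 0.056 -0.018 [165, 157, 148]; -0.034 0.06 0.018 [152, 145, 135]; -0.033 0.053 0.018 [203, 196, 184]; -0.033 0.054 -0.018 [161, 155, 144]; -0.032 0.051 -0.011 [157, 150, 140]; -0.032 0.056 0.005 [165, 159, 148]; -0.031 0.051 -0.017 [161, 156, 144]; -0.03 0.05 0.009 [150, 144, 133];
```

View pics/slide.png

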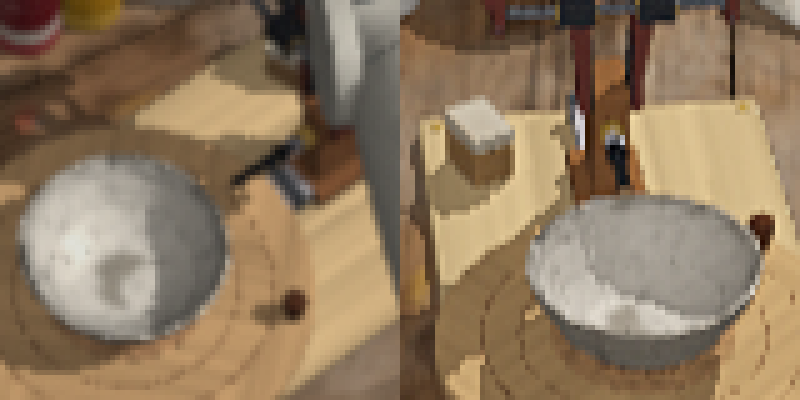

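The left crop shows the pencil (240,175) pointing at the bowl wall (215,190). I'll find the lead's compression from the image: the pencil's dark-to-tan edge moves with the block only until the tip touches the bowl.

```bash
cat > prof.py <<'E'
from h import *
import cv2
u=np.array([-.155,.988]);o=np.array([.588,.002])
def prof(c,ofs):
    a=np.arange(-.17,-.058,.0005)
    best=np.zeros(len(a));k=0
    for l in np.linspace(-.0015,.0015,3):
        X=np.c_[o+a[:,None]*u+(l+ofs)*np.array([.988,.155]),np.full(len(a),.0855)]
        q=(X@c["R"].T+c["t"])@c["mtx"].T;q=q[:,:2]/q[:,2:]
        g=cv2.remap(c["image"].astype(np.float32),q[:,0].astype(np.float32)[None],q[:,1].astype(np.float32)[None],cv2.INTER_CUBIC)[0]
        best+=g.mean(1);k+=1
    return a,best/k
def edge(c,lo,hi,ofs=0):
    a,g=prof(c,ofs);m=(a>lo)&(a<hi);a,g=a[m],g[m]
    i=np.argmin(g);mx=i+np.argmax(g[i:]);t=(g[i]+g[mx])/2
    j=i+np.nonzero(g[i:]>t)[0][0];return a[j]*1000,g[i],g[mx]
E
cat > e.py <<'E'
from prof import *
from bench import arm
p=arm.get_state()["tcp_pos"];print("slid",((p[:2]-[.622,-.2123])@u*1000).round(2),np.round(p,4))
for n in("top","side"):
    r=[arm.camera(n) for _ in range(2)]
    print(n,[np.round(edge(c,-.12,-.075),1) for c in r])
    print(prof(r[0],0)[1][::5].round().astype(int).tolist())
E
python3 - <<'E'
from prof import *
for n in("top","side"): print(n,prof(np.load(n+"1.npz"),0)[1][::5].round().astype(int).tolist(),edge(np.load(n+"1.npz"),-.16,-.1))
E
python3 e.py
python3 -m jog '[[[0.06,0,0],0,0.7],[[0.06,0,0],0,0.7],[[0,0,0],0,0.7]]' 12|head -2
python3 e.py
```

```text
top [23, 36, 47, 49, 46, 42, 39, 42, 47, 48, 42, 38, 39, 43, 51, 65, 89, 114, 126, 129, 135, 134, 130, 129, 130, 134, 143, 144, 142, 138, 135, 130, 128, 132, 137, 142, 141, 143, 142, 141, 143, 140, 135, 129, 131] (np.float64(-129.49999999999997), np.float64(37.49815114339193), np.float64(144.6105194091797))
side [35, 44, 48, 47, 42, 40, 41, 42, 42, 42, 39, 34, 34, 38, 53, 74, 96, 115, 127, 137, 135, 134, 129, 127, 132, 146, 167, 186, 196, 192, 188, 189, 183, 174, 149, 98, 57, 55, 85, 119, 143, 164, 168, 169, 168] (np.float64(-127.49999999999997), np.float64(32.51112047831217), np.float64(195.55060323079428))
slid 35.32 [ 0.6164 -0.1774  0.0924]
top [array([-96. ,  30.9,  86.3]), array([-96. ,  30.3,  86.8])]
[46, 60, 76, 81, 80, 76, 73, 72, 61, 45, 33, 24, 16, 12, 22, 26, 23, 20, 24, 33, 35, 32, 32, 42, 50, 52, 44, 36, 36, 51, 66, 74, 80, 83, 85, 86, 84, 81, 80, 79, 86, 95, 103, 106, 108]
side [array([-95.5,  13.3, 123.6]), array([-96. ,  10.2, 122.4])]
[77, 91, 108, 127, 137, 141, 135, 116, 99, 77, 41, 12, 0, 13, 27, 31, 32, 29, 24, 22, 23, 25, 25, 25, 22, 19, 15, 14, 30, 51, 77, 94, 106, 107, 105, 107, 111, 118, 125, 137, 145, 153, 157, 160, 161]
clock: 17.65
tcp_pos: [0.616, -0.175, 0.0924]
slid 37.76 [ 0.616  -0.175   0.0924]
top [array([-95. ,  30.4,  84.2]), array([-95.5,  30.2,  84. ])]
[40, 45, 60, 75, 80, 74, 65, 60, 59, 60, 72, 76, 54, 23, 13, 15, 21, 21, 24, 33, 36, 31, 33, 42, 51, 52, 44, 38, 38, 48, 59, 68, 76, 80, 82, 84, 84, 83, 81, 80, 86, 96, 103, 106, 108]
side [array([-92. ,  17.9, 123. ]), array([-92. ,  17. , 122.9])]
[78, 82, 89, 102, 113, 125, 131, 127, 120, 101, 68, 40, 23, 19, 16, 21, 33, 32, 26, 23, 23, 24, 25, 25, 23, 21, 19, 18, 23, 31, 50, 70, 90, 101, 106, 109, 111, 118, 125, 136, 144, 153, 157, 160, 161]
```

```bash
for i in 1 ; do python3 -m jog '[[[0.06,0,0],0,0.7],[[0.04,0,0],0,0.7],[[0,0,0],0,0.7]]' 12|head -2
python3 e.py; done
```

```text
clock: 18.1
tcp_pos: [0.6156, -0.1727, 0.0925]
slid 40.14 [ 0.6156 -0.1727  0.0925]
top [array([-90. ,  29.6,  82.6]), array([-90.5,  28.8,  83.3])]
[41, 40, 49, 64, 78, 81, 82, 81, 77, 73, 64, 61, 60, 33, 14, 10, 15, 20, 27, 34, 36, 31, 30, 31, 34, 40, 39, 37, 39, 45, 51, 52, 57, 71, 81, 82, 83, 82, 81, 79, 86, 96, 103, 107, 108]
side [array([-89.5,  16.4, 123.8]), array([-89.5,  16.3, 123.6])]
[71, 75, 81, 90, 97, 109, 118, 125, 127, 120, 111, 100, 66, 27, 2, 7, 22, 27, 28, 27, 25, 22, 21, 21, 22, 22, 22, 22, 19, 17, 27, 45, 70, 90, 103, 110, 113, 119, 125, 136, 145, 153, 157, 160, 161]
```

```bash
sed -i '/prof(r/d' e.py; for i in 1 ; do python3 -m jog '[[[0.06,0,0],0,0.7],[[0.04,0,0],0,0.7],[[0,0,0],0,0.7]]' 12|head -1
python3 e.py; done;  python3 -m jog '[[[0.04,0,0],0,0.7],[[0.04,0,0],0,0.7],[[0,0,0],0,0.7]]' 12|head -1
python3 e.py
```

```text
clock: 18.55
slid 42.65 [ 0.6152 -0.1702  0.0924]
top [array([-88. ,  29.1,  84.5]), array([-88. ,  29.7,  84.7])]
side [array([-88.5,  13.4, 123.3]), array([-88.5,  15.8, 123.7])]
clock: 19.0
slid 44.6 [ 0.6149 -0.1683  0.0925]
top [array([-88. ,  27.3,  85.1]), array([-88. ,  26.8,  84.7])]
side [array([-87. ,  16.8, 124.4]), array([-87.5,  15.7, 124.3])]
```

```bash
python3 -m jog '[[[0.04,0,0],0,0.7],[[0.03,0,0],0,0.7],[[0,0,0],0,0.7]]' 12|head -1
python3 e.py
python3 - <<'E'
# sub-pixel check: block-front edge and pencil edge, plus bowl/block geometry from this view
from h import *
from bench import arm
u=np.array([-.155,.988]);w=np.array([.988,.155])
for n in("top","side"):
    P,U,C=cloud(arm.camera(n))
    m=(np.hypot(P[:,0]-.588,P[:,1]-.003)<.09)&(P[:,2]>.091)&(P[:,2]<.106);b=circ(P[m],.0705)[0]
    L=P[:,:2]-b;a=L@u;l=L@w
    k=(abs(l)<.012)&(a<-.13)&(a>-.19)&(P[:,2]>.096)&(P[:,2]<.108);print(n,"rim",b.round(4),"front face of block pts",k.sum(),np.percentile(a[k],[50,75,90]).round(4),"-> D",(-np.median(a[k][a[k]>-.17])+.024).round(4))
E
```

```text
clock: 19.45
slid 46.3 [ 0.6146 -0.1666  0.0925]
top [array([-88. ,  27.7,  84.8]), array([-88. ,  27.9,  85. ])]
side [array([-87.5,  15.2, 123.7]), array([-87. ,  16.1, 124.9])]
top rim [0.5885 0.0039] front face of block pts 16 [-0.1548 -0.1533 -0.1463] -> D 0.1788
side rim [0.5877 0.0054] front face of block pts 26 [-0.1574 -0.1542 -0.1517] -> D 0.1804
```

The edge stays fixed from 44.6 mm to 46.3 mm of travel, so contact came at about 43 mm and the lead is pushed in about 3 mm. I'll add a touch more, release, and go up to find the knob.

```bash
python3 -m jog '[[[0.03,0,0],0,0.7],[[0,0,0],0,0.7],[[0,0,0],0,0.4],[[0,0,0],0,0.3],[[0,0,0],0,0.1],[[0,0,0],0,-0.1],[[0,0,0],0,-0.1],[[0,0,-0.2],0,-0.1]]' 12
python3 -m jog '[[[0,0,-0.8],0,-0.1],[[0,0,-1],0,-0.1],[[0,0,-1],0,-0.1],[[0,-1,-0.8],7.16,-0.1],[[0,-1,0],7.16,-0.1],[[0,0,0],5.08,-0.1],[[0,0,0],0,-0.1]]'
python3 e.py
python3 - <<'E'
from h import *
from bench import arm
for n in("top","side"):
    P,U,C=cloud(arm.camera(n))
    m=(np.hypot(P[:,0]-.511,P[:,1]+.088)<.03)&(P[:,2]>.05)&(P[:,2]<.08)&(C.max(1)<110);Q=P[m];print(n,m.sum(),np.median(Q,0).round(4),((Q.min(0)+Q.max(0))/2).round(4))
E
```

```text
clock: 20.42
tcp_pos: [0.6136, -0.1647, 0.0943]
tool_rot: [0.649, 0.761, -0.0, -0.001]
force: [-0.7, -0.1, -1.2]
width: 0.0481
finger_force: 0.0
clock: 21.0
tcp_pos: [0.5641, -0.17, 0.1871]
tool_rot: [0.769, 0.639, 0.001, 0.001]
force: [-0.1, 0.1, 0.4]
width: 0.0482
finger_force: 0.0
slid 50.77 [ 0.5641 -0.17    0.1871]
top [array([-88.5,  36.7, 111. ]), array([-88.5,  36. , 110.4])]
side [array([-88.5,  25.5, 122.7]), array([-88.5,  26.7, 123.8])]
top 22 [ 0.5112 -0.0896  0.0632] [ 0.5118 -0.0893  0.0628]
side 22 [ 0.5103 -0.0857  0.0606] [ 0.5106 -0.0852  0.0599]
```

```bash
python3 -m jog '[[[0.7,-0.68,0],0,-0.1],[[0.7,-0.68,0],0,-0.1],[[0.7,-0.68,0],0,-0.1],[[0.71,-0.69,0.3],0,-0.1],[[0,0,0.8],0,-0.1],[[0,0,0.8],0,-0.1],[[0,0,0.6],0,-0.1],[[0,0,0],0,-0.1]]' 12
python3 -m jog '[[[0,0,0],0,-0.1]]'|sed -n 2p
python3 - <<'E'
from h import *
from bench import arm
for n in("top","side"):
    P,U,C=cloud(arm.camera(n))
    m=(np.hypot(P[:,0]-.511,P[:,1]+.088)<.03)&(P[:,2]>.05)&(P[:,2]<.08)&(C.max(1)<110);Q=P[m];print(n,m.sum(),np.median(Q,0).round(4) if m.any() else "")
E
```

```text
clock: 21.97
tcp_pos: [0.5085, -0.0878, 0.1193]
tool_rot: [0.768, 0.641, -0.002, -0.003]
force: [-0.6, 0.7, -0.2]
width: 0.0485
finger_force: 0.0
tcp_pos: [0.5097, -0.0883, 0.1226]
top 12 [ 0.5113 -0.0855  0.065 ]
side 21 [ 0.5106 -0.0836  0.062 ]
```

```bash
python3 -m jog '[[[0,0.03,0.7],0,-0.1],[[0,0,0.8],0,-0.1],[[0,0,0.8],0,-0.1],[[0,0,0.66],0,-0.1],[[0,0,0],0,0],[[0,0,0],0,0.2],[[0,0,0],0,0.3],[[0,0,0],0,0.4]]' 6
python3 -m jog '[[[0,0,0],0,0.5],[[0,0,0],0,0.55],[[0,0,0],0,0.6],[[0,0,0],0,0.7],[[0,0,0],0,0.8],[[0,0,0],0,0.8]]' 8
python3 e.py
```

```text
clock: 22.82
tcp_pos: [0.512, -0.0889, 0.0516]
tool_rot: [0.768, 0.64, 0.001, 0.001]
force: [-0.9, -0.6, -0.4]
width: 0.0282
finger_force: 0.0
clock: 23.32
tcp_pos: [0.5114, -0.0887, 0.0502]
tool_rot: [0.768, 0.64, 0.001, 0.001]
force: [0.1, 0.3, 5.9]
width: 0.018
finger_force: 8.0
slid 139.3 [ 0.5114 -0.0887  0.0502]
top [array([-100.5,   31.6,  108.9]), array([-101. ,   31. ,  108.8])]
side [array([-87.5,  16.7, 122.3]), array([-87.5,  14.8, 122.9])]
```

```bash
python3 -m jog '[[[0.05,-0.09,0],1.25,0.8],[[0.107,-0.178,0],2.5,0.8],[[0.107,-0.178,0],2.5,0.8],[[0.107,-0.178,0],2.5,0.8],[[0.107,-0.178,0],2.5,0.8],[[0.107,-0.178,0],2.5,0.8],[[0.107,-0.178,0],2.5,0.8],[[0,0,0],0,0.8]]' 8
python3 - <<'E'
from bench import arm
import numpy as np
p=arm.get_state()["tcp_pos"]-[.588,.002,0];print(np.hypot(*p[:2]),np.degrees(np.arctan2(p[1],p[0]))%360)
E
```

```text
clock: 24.18
tcp_pos: [0.4888, -0.063, 0.0503]
tool_rot: [0.851, 0.525, 0.001, 0.0]
force: [1.5, 0.7, 5.4]
width: 0.0182
finger_force: 8.0
0.11857699704723385 213.2273343449133
```

```bash
R='{print}'
python3 -m jog '[[[0.107,-0.178,0],2.5,0.8],[[0.107,-0.178,0],2.5,0.8],[[0.107,-0.178,0],2.5,0.8],[[0.107,-0.178,0],2.5,0.8],[[0.107,-0.178,0],2.5,0.8],[[0.107,-0.178,0],2.5,0.8],[[0.107,-0.178,0],2.5,0.8],[[0.107,-0.178,0],2.5,0.8]]' 8
python3 -m jog '[[[0.107,-0.178,0],2.5,0.8],[[0.107,-0.178,0],2.5,0.8],[[0.107,-0.178,0],2.5,0.8],[[0.107,-0.178,0],2.5,0.8],[[0.107,-0.178,0],2.5,0.8],[[0.107,-0.178,0],2.5,0.8],[[0.107,-0.178,0],2.5,0.8],[[0,0,0],0,0.8]]' 8
python3 e.py
```

```text
clock: 24.85
tcp_pos: [0.4729, -0.0257, 0.0503]
tool_rot: [0.929, 0.369, 0.001, 0.001]
force: [3.1, -0.2, 4.0]
width: 0.0177
finger_force: 8.0
clock: 25.52
tcp_pos: [0.4702, 0.0107, 0.0503]
tool_rot: [0.975, 0.224, 0.002, 0.0]
force: [4.7, 0.6, 4.4]
width: 0.0183
finger_force: 8.0
slid 243.89 [0.4702 0.0107 0.0503]Traceback (most recent call last):
  File "e.py", line 6, in <module>
    print(n,[np.round(edge(c,-.12,-.075),1) for c in r])
                      ~~~~^^^^^^^^^^^^^^
  File "prof.py", line 16, in edge
    j=i+np.nonzero(g[i:]>t)[0][0];return a[j]*1000,g[i],g[mx]
        ~~~~~~~~~~~~~~~~~~~~~~^^^
IndexError: index 0 is out of bounds for axis 0 with size 0
```

```bash

python3 -m jog '[[[0.125,-0.17,0],2.5,0.8],[[0.125,-0.17,0],2.5,0.8],[[0.107,-0.178,0],2.5,0.8],[[0.107,-0.178,0],2.5,0.8],[[0.107,-0.178,0],2.5,0.8],[[0.107,-0.178,0],2.5,0.8],[[0.107,-0.178,0],2.5,0.8],[[0.107,-0.178,0],2.5,0.8]]' 8
python3 -m jog '[[[0.107,-0.178,0],2.5,0.8],[[0.107,-0.178,0],2.5,0.8],[[0.107,-0.178,0],2.5,0.8],[[0.107,-0.178,0],2.5,0.8],[[0.107,-0.178,0],2.5,0.8],[[0.107,-0.178,0],2.5,0.8],[[0,0,0],0,0.8],[[0,0,0],0,0.8]]' 8
```

```text
clock: 26.28
tcp_pos: [0.4804, 0.0498, 0.0502]
tool_rot: [0.999, 0.051, 0.001, 0.001]
force: [3.0, -3.0, 6.5]
width: 0.0179
finger_force: 8.0
clock: 26.95
tcp_pos: [0.4968, 0.0761, 0.0503]
tool_rot: [0.997, -0.079, 0.001, 0.001]
force: [2.0, -2.5, 6.6]
width: 0.0179
finger_force: 8.0
```

```bash

python3 -m jog '[[[0,0,0],0,0.55],[[0,0,0],0,0.45],[[0,0,0],0,0.3],[[0,0,0],0,0.1],[[0,0,0],0,-0.1],[[0,0,0],0,-0.1],[[0,0,-0.3],0,-0.1],[[0,0,-0.8],0,-0.1]]' 8
python3 -m jog '[[[0,0,-1],0,-0.1],[[0,0,-1],0,-0.1],[[0,0,-1],0,-0.1],[[0,-0.5,-1],0,-0.1],[[0,0,0],0,-0.1]]' 8
python3 - <<'E'
from fit import *
import cv2
s=arm.get_state();print(np.round(s["tcp_pos"],3),np.round(s["tool_rot"],3))
cs=[arm.camera(n) for n in("top","side")]
from prof import edge,prof
for n,c in zip(("top","side"),cs):
    P,U,C=cloud(c)
    m=(np.hypot(P[:,0]-.588,P[:,1]-.003)<.09)&(P[:,2]>.091)&(P[:,2]<.106);print(n,circ(P[m],.0705))
    try: print(edge(c,-.12,-.075))
    except Exception as e: print("occl")
    k=(np.hypot(P[:,0]-.497,P[:,1]-.076)<.035)&(P[:,2]>.05)&(P[:,2]<.08)&(C.max(1)<110);print("knob",k.sum(),np.median(P[k],0) if k.any() else "")
a=cs[0]["image"][150:270,220:340,::-1];b=cs[1]["image"][140:260,210:330,::-1]
cv2.imwrite("pics/end.png",np.hstack([cv2.resize(x,(400,400),interpolation=cv2.INTER_CUBIC) for x in(a,b)]))
E
```

```text
clock: 27.62
tcp_pos: [0.4939, 0.0769, 0.0744]
tool_rot: [0.997, -0.079, -0.003, 0.0]
force: [-0.9, -0.6, -1.4]
width: 0.0486
finger_force: 0.0
clock: 28.03
tcp_pos: [0.4999, 0.0907, 0.1837]
tool_rot: [0.997, -0.079, 0.005, -0.001]
force: [0.5, 0.2, 0.9]
width: 0.0483
finger_force: 0.0
[0.5   0.091 0.184] [ 0.997 -0.079  0.005 -0.001]
top (array([5.88238005e-01, 3.48216886e-04]), np.float64(0.0032149036069175764))
(np.float64(-89.99999999999994), np.float64(37.48597208658854), np.float64(125.85748545328777))
knob 22 [0.49265321 0.07862807 0.06576998]
side (array([0.58760763, 0.00343559]), np.float64(0.0030068138883008063))
(np.float64(-91.99999999999994), np.float64(28.762690862019856), np.float64(152.9958292643229))
knob 27 [0.49431594 0.0830639  0.06130337]
```

View pics/end.png

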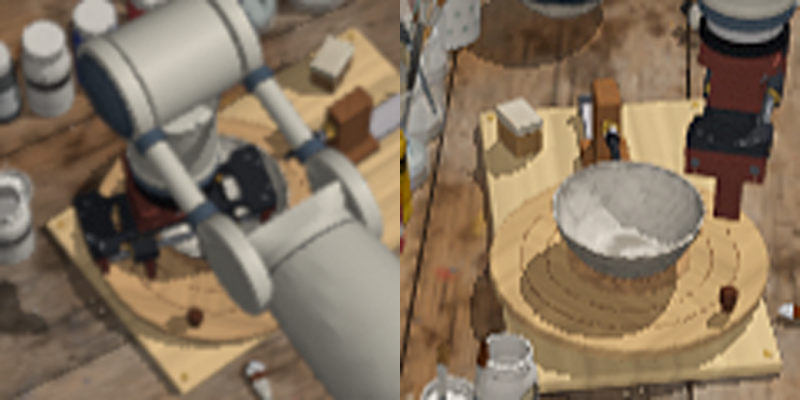

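The knob has turned about 90° to (195,315), and the lead is on the bowl. The bowl's runout may have pushed the lead further in, so I'll move the arm clear and measure that.

```bash

python3 -m jog '[[[-0.3,-0.8,0],0,-0.1],[[-0.3,-1,0],0,-0.1],[[-0.3,-1,0],0,-0.1],[[-0.3,-1,0],0,-0.1],[[-0.3,-1,0],0,-0.1],[[-0.3,-1,0],0,-0.1],[[0,-1,0],0,-0.1],[[0,0,0],0,-0.1]]' 8 | sed -n 1,2p
cat > box.py <<'E'
from fit import *
from prof import edge,prof,u
w=np.array([.988,.155])
def box(cs,b0,n):
    Q=[];B=[]
    for c in cs:
        P,U,C=cloud(c);L=np.c_[(P[:,:2]-b0)@u,(P[:,:2]-b0)@w,P[:,2]];C=C.astype(int)
        Q.append(L[(abs(L[:,0])<.04)&(abs(L[:,1])<.028)&(L[:,2]>.095)&(L[:,2]<.117)])
        m=(np.hypot(P[:,0]-.588,P[:,1]-.002)<.09)&(P[:,2]>.05)&(P[:,2]<.105)&(C.max(1)-C.min(1)<28)&(C.min(1)>60);B.append(P[m])
    Q=np.vstack(Q);B=np.vstack(B)
    def f(p):
        d=abs(Q-[p[0],p[1],.111-.0375])-[.024,.013,.0375]
        return np.linalg.norm(np.maximum(d,0),axis=1)+np.minimum(d.max(1),0)
    s=least_squares(f,[0,0],loss="soft_l1",f_scale=.002);blk=b0+s.x[0]*u+s.x[1]*w
    def g(p):
        h=B[:,2]-.041;r=np.hypot(B[:,0]-p[0],B[:,1]-p[1]);ww=r-(70-(58-h*1000)*.466)/1000
        d=abs(abs(ww)*.906-.0035);d=np.minimum(d,np.where(r<.04,abs(h-.007),1));return np.hypot(d,np.maximum(h-.058,0))
    t=least_squares(g,[.588,.002],loss="soft_l1",f_scale=.002).x
    print(n,len(Q),"block",blk.round(4),"bowl",t.round(4),"D along slide mm",((t-blk)@u*1000).round(1),"lat",((t-blk)@w*1000).round(1))
E
python3 - <<'E'
from box import *
import cv2
for n in("top","side"):
    c0=np.load(n+"1.npz");box([c0],np.array([.622,-.2135]),n+" start (bowl n/a)")
    cs=[arm.camera(n) for _ in range(4)];box(cs,np.array([.6147,-.166]),n)
    print([round(edge(c,-.12,-.072)[0],1) for c in cs],prof(cs[0],0)[1][::5].round().astype(int).tolist())
    if n=="top": a=cs[0]
b=cs[0]["image"][150:230,240:320,::-1];a=a["image"][165:245,260:340,::-1]
cv2.imwrite("pics/fin.png",np.hstack([cv2.resize(x,(400,400),interpolation=cv2.INTER_CUBIC) for x in(a,b)]))
E
```

```text
clock: 28.8
tcp_pos: [0.4792, 0.2672, 0.1745]
top start (bowl n/a) 107 block [ 0.6231 -0.2171] bowl [0.588 0.002] D along slide mm 221.9 lat -0.8
top 407 block [ 0.6164 -0.1722] bowl [0.59   0.0018] D along slide mm 175.9 lat 0.9
[np.float64(-90.0), np.float64(-90.0), np.float64(-90.0), np.float64(-90.0)] [73, 71, 55, 41, 39, 48, 65, 82, 93, 95, 88, 85, 92, 78, 47, 22, 17, 23, 31, 40, 45, 40, 35, 36, 41, 48, 47, 43, 43, 48, 55, 63, 81, 107, 124, 120, 107, 92, 88, 95, 101, 105, 108, 111, 111]
side start (bowl n/a) 86 block [ 0.6219 -0.2171] bowl [0.588 0.002] D along slide mm 221.8 lat 0.5
side 356 block [ 0.6149 -0.1708] bowl [0.5868 0.0018] D along slide mm 174.9 lat -1.0
[np.float64(-92.0), np.float64(-92.0), np.float64(-92.0), np.float64(-92.0)] [69, 68, 71, 78, 84, 91, 95, 99, 106, 111, 111, 106, 80, 43, 10, 10, 28, 37, 43, 44, 40, 36, 36, 36, 39, 40, 36, 32, 30, 31, 53, 86, 120, 142, 151, 151, 143, 143, 146, 151, 155, 157, 157, 157, 157]
```

View pics/fin.png

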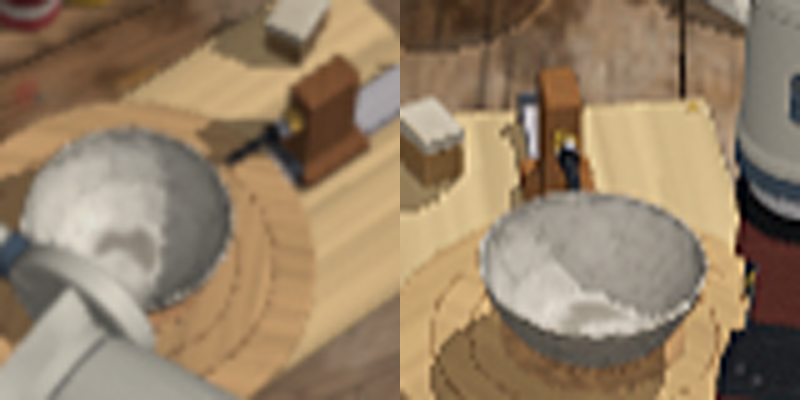

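The bowl is upright and centred, the pencil tip (235,155 left crop) rests on its wall, and the lead is in about 5–6 mm by the block-to-bowl distance. Nothing else has moved, so I'm handing in.

```bash
python3 -c "
from bench import arm
print(arm.job_done())"
```

```text
the job is handed in; nothing more can be done
None
```

The job is handed in, unscored as yet: the bowl stands upright within about 2 mm of the wheel's centre, the wheel is turned about 89° clockwise, and the lead still rests on the bowl, pushed in an estimated 5–6 mm (good touch is about 4, too hard is 10), though I could not see the pencil line itself in the camera pictures.

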